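Grade the sprung brew-valve plungers

TASK

Four look-alike brew-valve cartridges stand in the lanes of the grading tray; one has a tired spring and one a spring that is far too stiff. Find them by pressing the sprung plungers down gently, with the same force of about 10 N, and comparing how far they give; then slide the softest cartridge along its lane until it stands wholly on the red end, and the stiffest until it stands wholly on the yellow end. Leave the two good ones at home in the middle of their lanes, all four upright in the tray, and do not disturb anything else on the bench.

Things in the scene. Friction and masses are not known exactly. Their poses are not given: they have to be found in the camera images.
- tray: Grading tray, fixed: aluminium plate 236 (x) x 360 (y) x 6 mm, origin at the centre of its underside; x points from its yellow end (near the robot) to its red end, y left. Five black ribs along x, 6 mm wide, 60 mm apart, 12 mm above the plate, part four lanes 54 wide, 212 long, shut at both ends by lips 14 mm high. On the plain aprons outside stand a socket and a fitting, 30 mm high: leave them.
- red_end (a point): Middle of the red end of the tray, on the plate's top, 71 mm from the middle of the lanes (tray +x). Every lane's floor is red from 36 to 106 mm from its middle, where a red lip ends it. A cartridge, 44 mm long, is wholly on red with its centre 58 to 84 mm from the lane's middle.
- yellow_end (a point): Middle of the yellow end of the tray, on the plate's top, 71 mm from the middle of the lanes towards the robot (tray -x). It mirrors the red end: yellow floor from 36 to 106 mm, yellow lip there, cartridge wholly on it with its centre 58 to 84 mm from the lane's middle.
- lane1 (a point): Home spot of lane 1 (robot's right, tray y -90 mm): middle of the lane, on its floor. In each lane one cartridge stands upright at home at the start, centre within 6 mm along and 2 mm across the lane, turned by up to 3 degrees. The four lane points belong to the tray and do not follow the cartridges; home is bare metal, 36 mm either way.
- lane2 (a point): Home spot of lane 2 (tray y -30 mm), as lane 1. Each loose cartridge: brass block 44 x 44 mm, 30 mm high, 0.25 to 0.5 kg; steel collar 32 mm across up to 36 mm; on top a sprung steel plunger cap 25 mm across, whose flat top stands 58 mm above the lane's floor (64 mm above the bench) when free and can be pressed straight down by at most 14 mm.
- lane3 (a point): Home spot of lane 3 (tray y +30 mm), as lane 1. All four cartridges look the same and are shuffled anew each time. Pressed with 10 N, a good plunger gives about 5 mm, the stiff one about 2 mm, the tired one about 11 mm; all spring back when released.
- lane4 (a point): Home spot of lane 4 (robot's left, tray y +90 mm), as lane 1. A cartridge slides freely on its lane's floor when pushed low on the face of its block; the ribs guide it with 5 mm of play each side.

How it is judged:
On the way:
1. a plunger has been pressed by the fingers with more than 4 N ((contact force between the fingers and plunger_a_c0 above 4 N or contact force between the fingers and plunger_b_c0 above 4 N or contact force between the fingers and plunger_c_c0 above 4 N or contact force between the fingers and plunger_d_c0 above 4 N)), for 0.02 s.
At the end, for the whole second after the job is handed in: The softest cartridge stands upright (within 0.1 rad) on the tray, its centre 56 to 90 mm from the middle of the lanes on the red side; the stiffest likewise on the yellow side; the two good ones stand upright with their centres within 13 mm of the middle, measured along the lanes (x of cart_a_c0 in the frame of tray between 0.056 and 0.09 m and x of cart_b_c0 in the frame of tray between -0.09 and -0.056 m and x of cart_c_c0 in the frame of tray between -0.013 and 0.013 m and x of cart_d_c0 in the frame of tray between -0.013 and 0.013 m and angle between each of cart_a_c0, cart_b_c0, cart_c_c0, cart_d_c0's own z axis and vertical below 0.1 rad and z of cart_a_c0 in the frame of tray between 0.017 and 0.025 m and y of cart_a_c0 in the frame of tray between -0.125 and 0.125 m and z of cart_b_c0 in the frame of tray between 0.017 and 0.025 m and y of cart_b_c0 in the frame of tray between -0.125 and 0.125 m and z of cart_c_c0 in the frame of tray between 0.017 and 0.025 m and y of cart_c_c0 in the frame of tray between -0.125 and 0.125 m and z of cart_d_c0 in the frame of tray between 0.017 and 0.025 m and y of cart_d_c0 in the frame of tray between -0.125 and 0.125 m); the robot touches nothing.
It fails at once if a plunger is rammed with more than 40 N (contact force between the fingers and plunger_a_c0 above 40 N or contact force between the fingers and plunger_b_c0 above 40 N or contact force between the fingers and plunger_c_c0 above 40 N or contact force between the fingers and plunger_d_c0 above 40 N).
It fails at once if the tape, wrench, jug, tamper, socket or fitting is moved by more than 25 mm (distance of any of tape_c0, wrench_c0, jug_c0, tamper_c0, socket_c0, fitting_c0 from where it was at the start of the episode above 0.025 m).
It also fails if it takes over 58 s, if anything falls off the work surface, if the arm or the gripper's body presses on something with over 40 N, if the wrist force passes 120 N, or if a joint passes its speed limit or range.

ROBOT

A 7-joint arm with a two-finger parallel gripper is mounted at the origin on the work surface. World frame = base frame: x ahead of the robot, y to its left, z up, the work surface at z = 0. Lengths are in m, angles in rad, forces in N, time in s.
With the tool pointing down it reaches from about 0.425 to 0.925 m from the base axis. Payload 6.8 kg.
Tool frame: the origin (TCP) lies on the mounting face of the last link; the fingertips stand 173 mm ahead of it and the grasp point (between the pads) lies 155 mm ahead of it (grip_point_offset is the distance from the TCP to the grasp point, in m); x points along the fingers, z is the direction in which the jaws open and shut, and the axes are right-handed (so a half turn about x gives the same grasp; the last joint's range is limited). The gripper opens to 85 mm and grips with 20 to 120 N. Pads are 22 mm wide; open, the fingers measure 114 mm over their backs; the gripper's body (76 mm by 85 mm) begins 54 mm behind the grasp point. The pads swing forward as they close: fully open they stand 13 mm farther back than shut.
Start: joints at [-1.262, 0.477, 0.022, 1.555, -0.011, 1.109, -0.083], TCP at [0.273, 0.617, 0.405] pointing down, gripper open.
Joint ranges: [-2.96, 2.96], [-0.34, 2.1], [-1.41, 1.46], [0.24, 2.44], [-1.37, 4.51], [0.17, 1.92], [-2.96, 2.96]. Speed limits (rad/s): [2.39, 2.39, 3.14, 3.14, 3.14, 3.14, 3.14].

INTERFACE

Orientations are given as a rotation vector (axis times angle).
In Python, from bench import * gives the robot as it stands. The module is installed in compiled form; this text tells all that it offers.
- The arm moves only by the tool servo_tool, never from a script. Its argument "motion" is a list of rows, each a list of 5 numbers: the shift along the tool's x, y, z in m, then the turn about the tool's x in degrees, then the gripper command: -1 is fully open, 1 is shut, values between are in proportion. In form: [[dx, dy, dz, turn, fingers], ...]. A call has 1 to 8 rows; each row is the pose to reach, as a shift and turn from the pose measured when the call began, along the tool's axes at that moment; what a row does not reach only later rows make up. A row lasts 1/10 s, in which the tool goes at most 50 mm and 8.59 degrees, less where a joint would pass 70% of its speed; a pose out of reach is approached as far as the arm can. A call with a gripper value outside its range is refused whole. The fingers move at their own pace and stop on an object; "force" is the grip in N (left out, the last holds). Time passes only in rows, so rows that repeat a pose let the fingers close. It gives the time, the measured TCP pose, the force and the opening at its end, in the units of the state.
- get_obs(): the state, without advancing time (a new reading comes with each control period).
- grab_frame(name): name is "scene" or "top"; returns the picture (480x640x3 uint8, red, green, blue); there is no depth.
- camera_params(name): a dict with "mtx" (3x3 intrinsics, pixels), "D" ([k1, k2, p1, p2, k3] as OpenCV has them; the pictures are not rectified), "world_to_cam" (4x4, takes a point from world to camera coordinates). Camera axes: x right, y down, z forward; pixel columns grow to the right and rows downward; lengths in m; the calibration is good to about 2 mm. A picture is of the moment at which its call begins. camera_params takes no time and is no camera call.
- hand_in(): hands the job in, once; it reports no verdict.
The state is a dict: "clock": time; "joints": joint angles; "qvel": joint speeds; "tau": joint torques, N m; "tcp_pos": TCP position; "orientation": TCP orientation; "contact_force": force on the tool from outside, world axes, zero at the start; "moment": the same for the moment, N m; "grip_width": finger opening in m.
Only numpy, scipy, OpenCV 4.12 (cv2) and the standard library are available. Lean on these libraries where they do the work, as an engineer would, in place of code of your own. Each camera call takes 0.05 s, during which the arm holds its last target. There are 200 camera calls.

## Working session

There is one attempt and no reset: what is moved stays moved. The work goes in short steps, Python scripts to look and compute and a tool call to move; the robot and the scene stay as the last step left them, time stands still between calls to the robot, and variables do not carry over. Pictures are saved under pics/ and viewed, about 8 in all and at most 12, crops included, and the job is handed in when it is done.

Besides the shell and the picture viewer there is one more tool, called after "Request:" as name([rows], argument=value, ...), one row to a line, values as JSON. servo_tool: Moves the arm, as the interface text tells. Its arguments: {"type":"object","properties":{"motion":{"type":"array","items":{"type":"array","items":{"type":"number"}}},"force":{"type":"number"}},"required":["motion"]}

```bash
mkdir -p pics
python3 - <<'E'
from bench import *
import cv2
o=get_obs()
for k in o: print(k,o[k])
for n in("top","scene"):
    cv2.imwrite(f"pics/{n}0.png",grab_frame(n)[:,:,::-1]); p=camera_params(n); print(n,p)
E
```

```text
clock 0.0
joints [-1.26213883  0.47781482  0.02236217  1.55640866 -0.01150521  1.10931825
 -0.08306117]
qvel [-1.62295616e-03  1.57408367e-03 -1.52561309e-03 -8.27599365e-04
  9.27893609e-05  1.67307633e-03 -1.58457034e-03]
tau [-4.72390366e-05 -5.96447754e+01  1.60719652e+00 -2.81209069e+01
  1.22158119e-02  9.30874347e-03  1.46178877e-05]
tcp_pos [0.27313376 0.61698457 0.40373407]
orientation [-0.89810121  1.37947727  0.89627823]
contact_force [-0.04054916 -0.56938917 -0.17628423]
moment [-0.00671075 -0.03496278  0.05206426]
grip_width 0.08543783715151392
top {'mtx': array([[558.0046576 ,   0.        , 323.84101105],
       [  0.        , 558.0046576 , 244.62200926],
       [  0.        ,   0.        ,   1.        ]]), 'D': array([-0.11938151,  0.        ,  0.        ,  0.        ,  0.        ]), 'world_to_cam': array([[ 0.01628291, -0.99857357, -0.05084975,  0.03500677],
       [-0.99302214, -0.01020976, -0.1174853 ,  0.57743023],
       [ 0.11679855,  0.05240793, -0.9917719 ,  0.63349631],
       [ 0.        ,  0.        ,  0.        ,  1.        ]])}
scene {'mtx': array([[541.30155   ,   0.        , 318.72536725],
       [  0.        , 541.30155   , 233.63130765],
       [  0.        ,   0.        ,   1.        ]]), 'D': array([-0.06560501,  0.        ,  0.        ,  0.        ,  0.        ]), 'world_to_cam': array([[-0.33705846,  0.94118799,  0.0235959 ,  0.17853032],
       [ 0.54732537,  0.21627745, -0.80849181, -0.28622085],
       [-0.76604604, -0.25959437, -0.58803421,  1.1326991 ],
       [ 0.        ,  0.        ,  0.        ,  1.        ]])}
```

View pics/top0.png

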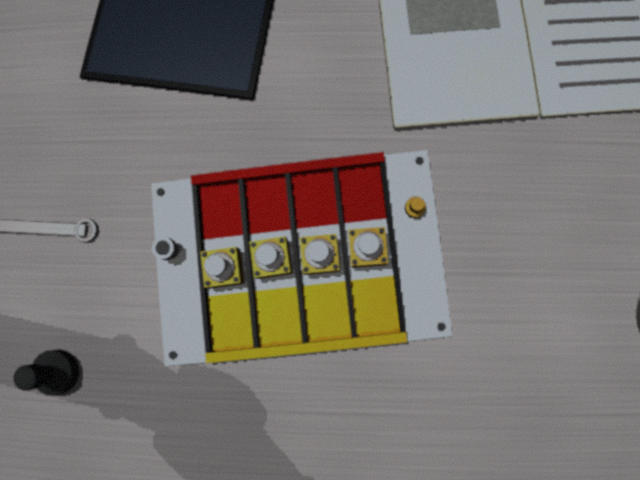

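View pics/scene0.png

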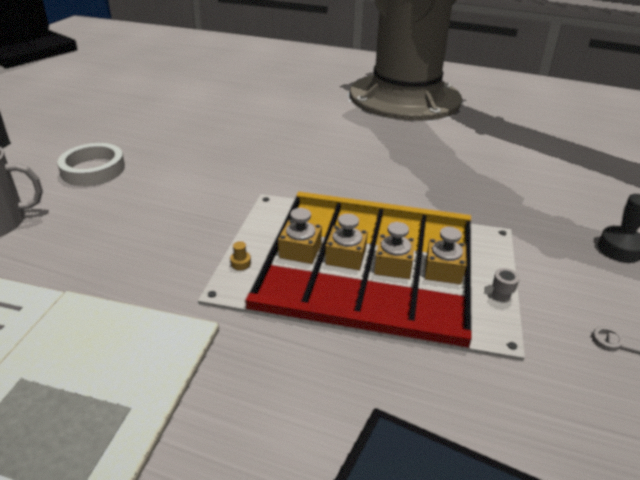

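The top view shows the tray with plate corners at about (152,184), (428,151), (451,335) and (166,365), and caps near (220,266), (269,256), (320,251) and (369,243). The scene view agrees, and all four cartridges are at home.

```bash
cat > h.py <<'E'
import numpy as np, cv2
from scipy.spatial.transform import Rotation as R
from bench import *
def ray(name,uv,z):
    p=camera_params(name); T=p["world_to_cam"]
    n=cv2.undistortPoints(np.array(uv,float).reshape(-1,1,2),p["mtx"],p["D"])[:,0]
    d=np.c_[n,np.ones(len(n))]@T[:3,:3]; c=-T[:3,:3].T@T[:3,3]
    return c+d*((z-c[2])/d[:,2])[:,None]
def proj(name,X):
    p=camera_params(name); T=p["world_to_cam"]
    return cv2.projectPoints(np.array(X,float).reshape(-1,1,3),cv2.Rodrigues(T[:3,:3])[0],T[:3,3],p["mtx"],p["D"])[0][:,0]
def shift(target):  # world TCP target -> tool-axes shift
    o=get_obs(); M=R.from_rotvec(o["orientation"])
    return np.round(M.inv().apply(np.array(target)-o["tcp_pos"]),4)
E
python3 - <<'E'
from h import *
C=ray("top",[(152,184),(428,151),(451,335),(166,365)],.006)
print("corners",C.round(4).tolist())
print([np.linalg.norm(C[i]-C[(i+1)%4]).round(4) for i in range(4)])
L=np.array([[.118,.18],[.118,-.18],[-.118,-.18],[-.118,.18]])
c=C.mean(0)[:2]; D=C[:,:2]-c
yaw=np.arctan2((L[:,0]*D[:,1]-L[:,1]*D[:,0]).sum(),(L*D).sum()); print("centre",c,"yaw deg",np.degrees(yaw))
Ry=np.array([[np.cos(yaw),-np.sin(yaw)],[np.sin(yaw),np.cos(yaw)]])
print("resid",(D-L@Ry.T).round(4).tolist())
im=cv2.imread("pics/top0.png"); 
K=ray("top",[(220,266),(269,256),(320,251),(369,243)],.064)
print("caps",K.round(4).tolist(),"tray",((K[:,:2]-c)@Ry).round(4).tolist())
P=ray("scene",[(301,215),(349,221),(398,229),(451,234)],.064);print("scene caps",((P[:,:2]-c)@Ry).round(4).tolist())
for y in(-.09,-.03,.03,.09): print(y,c+Ry@[0,y], proj("top",[*(c+Ry@[0,y]),.064]))
o=get_obs();print(R.from_rotvec(o["orientation"]).as_matrix().round(3))
g=cv2.resize(im[225:300,190:410],None,fx=3.6,fy=3.6,interpolation=2);cv2.imwrite("pics/crop.png",g)
E
```

```text
corners [[0.6577, 0.27, 0.006], [0.7017, -0.0866, 0.006], [0.4705, -0.1135, 0.006], [0.4261, 0.2402, 0.006]]
[np.float64(0.3593), np.float64(0.2327), np.float64(0.3565), np.float64(0.2335)]
centre [0.56398451 0.07754066] yaw deg 7.066037375274973
resid [[-0.0013, -0.0007], [-0.0015, -0.0], [0.0015, 0.0022], [0.0013, -0.0014]]
caps [[0.5474, 0.161, 0.064], [0.5597, 0.1041, 0.064], [0.5661, 0.0454, 0.064], [0.5759, -0.0105, 0.064]] tray [[-0.0062, 0.0848], [-0.001, 0.0269], [-0.0019, -0.0321], [0.001, -0.0888]]
scene caps [[0.0046, -0.0854], [0.0025, -0.0269], [0.0042, 0.0318], [-0.0014, 0.0933]]
-0.09 [ 0.5750557  -0.01177579] [[370.15186184 243.73595476]]
-0.03 [0.56767491 0.04776851] [[317.98482913 249.60921328]]
0.03 [0.56029411 0.10731281] [[266.22339459 255.42774608]]
0.09 [0.55291332 0.16685711] [[215.1839818  261.15614029]]
[[-0.001 -0.914  0.405]
 [-0.002  0.405  0.914]
 [-1.    -0.    -0.002]]
```

View pics/crop.png

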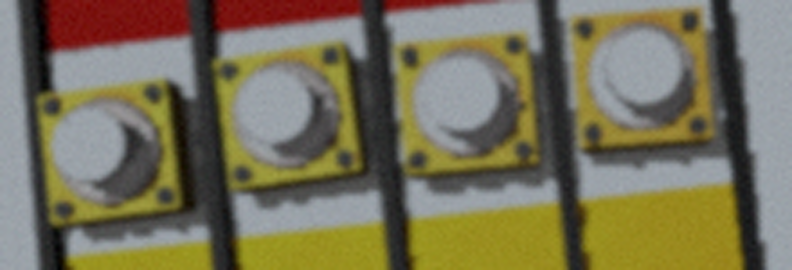

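```bash
cat >> h.py <<'E'
c=np.array([.5640,.0775]); yaw=np.radians(7.07)
Ry=np.array([[np.cos(yaw),-np.sin(yaw)],[np.sin(yaw),np.cos(yaw)]])
def tr(w): return (np.atleast_2d(w)[:,:2]-c)@Ry
def wd(t): return c+Ry@np.array(t)
E
python3 - <<'E'
from h import *
K=ray("top",[(214.4,265.3),(265.3,253.3),(317.2,250),(368.6,246.1)],.064)
print(K.round(4).tolist(),tr(K).round(4).tolist())
print(shift([*K[0,:2],.30]))
E
```

```text
[[0.5481, 0.1676, 0.064], [0.5627, 0.1085, 0.064], [0.5672, 0.0487, 0.064], [0.5723, -0.01, 0.064]] [[-0.0047, 0.0914], [0.0026, 0.0309], [-0.0004, -0.029], [-0.0025, -0.0879]]
[ 0.1044 -0.4333 -0.2995]
```

Cap positions in the tray frame agree with the lane homes to within 6 mm along and 2 mm across.

Request:
servo_tool([
  [0, -0.04, -0.028, -8, 1],
  [0, -0.08, -0.055, -16, 1],
  [0, -0.12, -0.083, -24, 1],
  [0, -0.16, -0.11, -31, 1],
  [0, -0.2, -0.14, -31, 1],
  [0.02, -0.24, -0.166, -31, 1],
  [0.03, -0.28, -0.194, -31, 1],
  [0.04, -0.32, -0.221, -31, 1],
])

```text
clock: 0.9
tcp_pos: [0.4763, 0.2841, 0.3637]
orientation: [-1.301, 1.15, 1.3]
contact_force: [1.3, -0.1, -0.4]
grip_width: 0.0003
```

Run:
```python
from h import *
o=get_obs();M=R.from_rotvec(o["orientation"]).as_matrix();print(np.degrees(np.arctan2(M[1,2],M[0,2])),M[:,0],o["grip_width"],o["clock"])
print(shift([.5481,.1676,.26]))
```

```text
97.13785819252242 [-0.00113188 -0.00192564 -0.99999751] 0.00030192497082601736 0.9
[ 0.1038 -0.057  -0.1243]
```

Request:
servo_tool([
  [0.03, -0.02, -0.045, 0, 1],
  [0.06, -0.04, -0.09, 0, 1],
  [0.09, -0.057, -0.1243, 0, 1],
  [0.1, -0.057, -0.1243, 0, 1],
  [0.104, -0.057, -0.1243, 0, 1],
  [0.104, -0.057, -0.1243, 0, 1],
])

```text
clock: 1.5
tcp_pos: [0.5476, 0.1682, 0.2592]
orientation: [-1.3, 1.151, 1.302]
contact_force: [-0.3, -0.6, -0.2]
grip_width: 0.0004
```

Run:
```python
from h import *
o=get_obs();print(o["tcp_pos"],o["contact_force"],o["clock"])
print(shift([.5481,.1676,.24]))
cv2.imwrite("pics/s1.png",cv2.resize(grab_frame("scene")[170:330,230:540,::-1],None,fx=2.5,fy=2.5,interpolation=2))
```

```text
[0.54758169 0.16824349 0.25923314] [-0.28927112 -0.57630052 -0.16444388] 1.5
[ 0.0192 -0.0005 -0.0007]
```

View pics/s1.png

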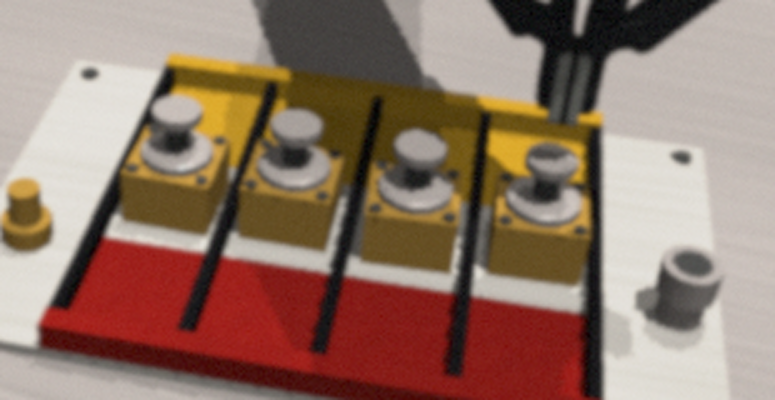

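The fingertips are above the lane-4 cap: tip at crop (570,120), cap at (552,155).

Run:
```python
from h import *
print(proj("scene",[[.5476,.1682,.086],[.5476,.1682,.064]]))
print("expected tip crop",(proj("scene",[.5476,.1682,.086])-[230,170])*2.5)
```

```text
[[453.09805919 216.51150658]
 [449.93817051 232.03475297]]
expected tip crop [[557.74514797 116.27876645]]
```

Request:
servo_tool([
  [0.01, 0, -0.001, 0, 1],
  [0.019, 0, -0.001, 0, 1],
  [0.021, 0, -0.001, 0, 1],
  [0.022, 0, -0.001, 0, 1],
  [0.022, 0, -0.001, 0, 1],
])

```text
clock: 2.05
tcp_pos: [0.5478, 0.1683, 0.2381]
orientation: [-1.302, 1.149, 1.303]
contact_force: [-0.5, 0.1, -0.6]
grip_width: -0.0
```

Request:
servo_tool([
  [0.002, 0, -0.002, 0, 1],
  [0.003, 0, -0.002, 0, 1],
  [0.003, 0, -0.002, 0, 1],
  [0.003, 0, -0.002, 0, 1],
])

```text
clock: 2.45
tcp_pos: [0.5483, 0.1664, 0.2355]
orientation: [-1.302, 1.148, 1.302]
contact_force: [0.7, 2.0, 2.5]
grip_width: -0.0001
```

Request:
servo_tool([
  [0.001, 0, 0, 0, 1],
  [0.002, 0, 0, 0, 1],
  [0.002, 0, 0, 0, 1],
  [0.002, 0, 0, 0, 1],
])

```text
clock: 2.85
tcp_pos: [0.5483, 0.1664, 0.2336]
orientation: [-1.302, 1.148, 1.302]
contact_force: [-1.6, 0.8, 4.2]
grip_width: 0.0
```

Request:
servo_tool([
  [0.001, 0, 0, 0, 1],
  [0.002, 0, 0, 0, 1],
  [0.003, 0, 0, 0, 1],
  [0.003, 0, 0, 0, 1],
  [0.003, 0, 0, 0, 1],
])

```text
clock: 3.35
tcp_pos: [0.5483, 0.1664, 0.2307]
orientation: [-1.302, 1.148, 1.302]
contact_force: [-0.6, 0.7, 6.0]
grip_width: -0.0
```

Request:
servo_tool([
  [0.001, 0, 0, 0, 1],
  [0.002, 0, 0, 0, 1],
  [0.002, 0, 0, 0, 1],
  [0.002, 0, 0, 0, 1],
])

```text
clock: 3.75
tcp_pos: [0.5483, 0.1665, 0.229]
orientation: [-1.302, 1.147, 1.302]
contact_force: [-1.4, -0.7, 6.9]
grip_width: -0.0001
```

Lane 4: about 7 N at 8 mm, so it looks tired. Next is lane 3.

Request:
servo_tool([
  [-0.02, 0, 0, 0, 1],
  [-0.025, -0.003, -0.02, 0, 1],
  [-0.025, -0.007, -0.05, 0, 1],
  [-0.02, -0.007, -0.059, 0, 1],
  [-0.012, -0.007, -0.059, 0, 1],
  [-0.009, -0.007, -0.059, 0, 1],
  [-0.009, -0.007, -0.059, 0, 1],
])

```text
clock: 4.45
tcp_pos: [0.5622, 0.1092, 0.2373]
orientation: [-1.302, 1.149, 1.304]
contact_force: [-2.3, -4.1, 5.7]
grip_width: -0.0002
```

Request:
servo_tool([
  [0.001, 0, 0, 0, 1],
  [0.002, 0, 0, 0, 1],
  [0.003, 0, 0, 0, 1],
  [0.003, 0, 0, 0, 1],
  [0.003, 0, 0, 0, 1],
])

```text
clock: 4.95
tcp_pos: [0.5622, 0.1093, 0.235]
orientation: [-1.304, 1.15, 1.304]
contact_force: [-3.1, -5.3, 12.6]
grip_width: 0.0003
```

Request:
servo_tool([
  [0.001, 0, 0, 0, 1],
  [0.001, 0, 0, 0, 1],
  [0.001, 0, 0, 0, 1],
  [0.001, 0, 0, 0, 1],
])

```text
clock: 5.35
tcp_pos: [0.5623, 0.1095, 0.2349]
orientation: [-1.305, 1.15, 1.304]
contact_force: [-3.5, -4.7, 12.0]
grip_width: 0.0
```

Request:
servo_tool([
  [-0.02, 0, 0, 0, 1],
  [-0.025, 0.002, -0.02, 0, 1],
  [-0.025, 0.003, -0.05, 0, 1],
  [-0.02, 0.003, -0.061, 0, 1],
  [-0.012, 0.003, -0.061, 0, 1],
  [-0.007, 0.003, -0.061, 0, 1],
  [-0.004, 0.003, -0.061, 0, 1],
  [-0.004, 0.003, -0.061, 0, 1],
])

```text
clock: 6.15
tcp_pos: [0.5668, 0.0502, 0.2382]
orientation: [-1.305, 1.149, 1.307]
contact_force: [0.2, -0.0, 0.5]
grip_width: 0.0001
```

Request:
servo_tool([
  [0.001, 0, 0, 0, 1],
  [0.002, 0, 0, 0, 1],
  [0.004, 0, 0, 0, 1],
  [0.004, 0, 0, 0, 1],
  [0.004, 0, 0, 0, 1],
])

```text
clock: 6.65
tcp_pos: [0.567, 0.0506, 0.2348]
orientation: [-1.305, 1.148, 1.307]
contact_force: [-0.5, 0.5, 5.5]
grip_width: -0.0003
```

Request:
servo_tool([
  [0.001, 0, 0, 0, 1],
  [0.002, 0, 0, 0, 1],
  [0.002, 0, 0, 0, 1],
  [0.002, 0, 0, 0, 1],
])

```text
clock: 7.05
tcp_pos: [0.567, 0.0506, 0.2334]
orientation: [-1.305, 1.148, 1.307]
contact_force: [-2.7, -0.2, 7.6]
grip_width: 0.0002
```

Request:
servo_tool([
  [-0.02, 0, 0, 0, 1],
  [-0.025, 0.002, -0.02, 0, 1],
  [-0.025, 0.002, -0.05, 0, 1],
  [-0.02, 0.002, -0.061, 0, 1],
  [-0.012, 0.002, -0.061, 0, 1],
  [-0.007, 0.002, -0.061, 0, 1],
  [-0.006, 0.002, -0.061, 0, 1],
  [-0.006, 0.002, -0.061, 0, 1],
])

```text
clock: 7.85
tcp_pos: [0.5728, -0.0087, 0.2389]
orientation: [-1.306, 1.148, 1.309]
contact_force: [-0.3, 1.1, -0.7]
grip_width: -0.0
```

Request:
servo_tool([
  [0.001, 0, 0, 0, 1],
  [0.002, 0, 0, 0, 1],
  [0.004, 0, 0, 0, 1],
  [0.004, 0, 0, 0, 1],
  [0.004, 0, 0, 0, 1],
])

```text
clock: 8.35
tcp_pos: [0.5729, -0.008, 0.2354]
orientation: [-1.306, 1.146, 1.31]
contact_force: [-2.0, 3.4, 5.7]
grip_width: 0.0003
```

Request:
servo_tool([
  [0.001, 0, 0, 0, 1],
  [0.002, 0, 0, 0, 1],
  [0.002, 0, 0, 0, 1],
  [0.002, 0, 0, 0, 1],
])

```text
clock: 8.75
tcp_pos: [0.5729, -0.0079, 0.234]
orientation: [-1.306, 1.146, 1.31]
contact_force: [-2.8, 0.7, 7.1]
grip_width: -0.0
```

Lanes 1 and 2 are good (about 2 N/mm). Lane 3 is stiff and lane 4 soft. I'll go behind lane 4 on the yellow side.

Request:
servo_tool([
  [-0.03, 0, 0, 0, 1],
  [-0.05, 0.01, 0.04, 0, 1],
  [-0.05, 0.03, 0.08, 0, 1],
  [-0.05, 0.05, 0.12, 0, 1],
  [-0.05, 0.05, 0.16, 0, 1],
  [-0.05, 0.05, 0.176, 0, 1],
  [-0.05, 0.05, 0.176, 0, 1],
])

```text
clock: 9.45
tcp_pos: [0.4994, 0.1629, 0.2843]
orientation: [-1.309, 1.142, 1.314]
contact_force: [-0.6, -0.5, 0.1]
grip_width: -0.0
```

Run:
```python
from h import *
o=get_obs();M=R.from_rotvec(o["orientation"]).as_matrix();print(np.degrees(np.arctan2(M[1,2],M[0,2])),M[:,0],tr(o["tcp_pos"]))
print(shift([*wd([-.052,.09]),.187]))
im=grab_frame("top")[:,:,::-1]
cv2.imwrite("pics/t1.png",cv2.resize(im[130:380,130:460],None,fx=2.4,fy=2.4,interpolation=2))
```

```text
97.97303754776428 [-3.19931419e-03  7.48520905e-04 -9.99994602e-01] [[-0.05355732  0.09269787]]
[ 0.0973 -0.0018 -0.0028]
```

View pics/t1.png

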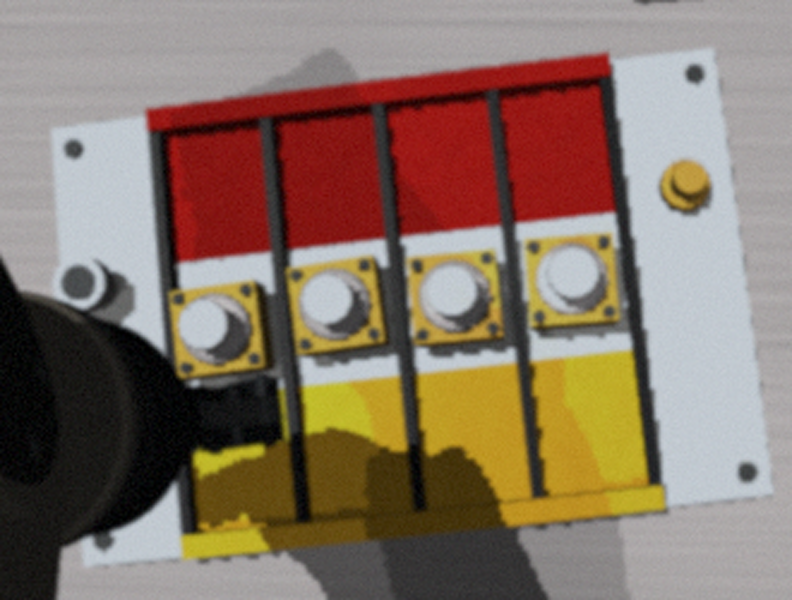

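The fingers (crop ~(235,415)) are behind the lane-4 cartridge (crop ~(218,330)), and all four cartridges are still at home. Now I'll descend.

Request:
servo_tool([
  [0.03, 0, -0.003, 0, 1],
  [0.06, 0, -0.003, 0, 1],
  [0.08, 0, -0.003, 0, 1],
  [0.09, 0, -0.003, 0, 1],
  [0.096, 0, -0.003, 0, 1],
  [0.096, 0, -0.003, 0, 1],
])

```text
clock: 10.1
tcp_pos: [0.5002, 0.1568, 0.188]
orientation: [-1.307, 1.146, 1.31]
contact_force: [0.1, 0.6, 0.6]
grip_width: -0.0001
```

Request:
servo_tool([
  [0, -0.01, 0, 0, 1],
  [0, -0.02, 0, 0, 1],
  [0, -0.03, 0, 0, 1],
  [0, -0.04, 0, 0, 1],
  [0, -0.05, 0, 0, 1],
  [0, -0.05, 0, 0, 1],
])

```text
clock: 10.7
tcp_pos: [0.5516, 0.1638, 0.1882]
orientation: [-1.307, 1.144, 1.309]
contact_force: [-0.1, 0.7, -0.1]
grip_width: 0.0002
```

Run:
```python
from h import *
o=get_obs();print(o["clock"],tr(o["tcp_pos"]),o["tcp_pos"],o["contact_force"]);print(shift([*wd([.037,.09]),.187]))
```

```text
10.7 [[-0.00170329  0.08719759]] [0.55157722 0.16382494 0.18820737] [-0.06030802  0.70801691 -0.1341663 ]
[ 0.0012 -0.0387  0.0024]
```

Request:
servo_tool([
  [0, -0.01, 0.001, 0, 1],
  [0, -0.02, 0.002, 0, 1],
  [0, -0.03, 0.002, 0, 1],
  [0, -0.036, 0.002, 0, 1],
  [0, -0.038, 0.002, 0, 1],
  [0, -0.038, 0.002, 0, 1],
])

```text
clock: 11.3
tcp_pos: [0.5894, 0.171, 0.1882]
orientation: [-1.307, 1.143, 1.308]
contact_force: [0.1, -0.5, -0.3]
grip_width: 0.0001
```

Request:
servo_tool([
  [0, 0.015, 0, 0, 1],
  [-0.03, 0.02, 0, 0, 1],
  [-0.07, 0.02, 0, 0, 1],
  [-0.1, 0.02, 0, 0, 1],
])

```text
clock: 11.7
tcp_pos: [0.5698, 0.1683, 0.2904]
orientation: [-1.308, 1.141, 1.306]
contact_force: [0.9, -0.1, 0.8]
grip_width: -0.0
```

Run:
```python
from h import *
o=get_obs();print(o["clock"],tr(o["tcp_pos"]),o["tcp_pos"],o["contact_force"]);print(shift([*wd([.054,.030]),.285]))
im=grab_frame("scene")[:,:,::-1]
cv2.imwrite("pics/s2.png",cv2.resize(im[170:370,190:540],None,fx=2.2,fy=2.2,interpolation=2))
```

```text
11.7 [[0.01691469 0.08938091]] [0.56978491 0.1682832  0.29041574] [ 0.90825904 -0.10269367  0.83921169]
[ 0.0055 -0.0364 -0.0598]
```

View pics/s2.png

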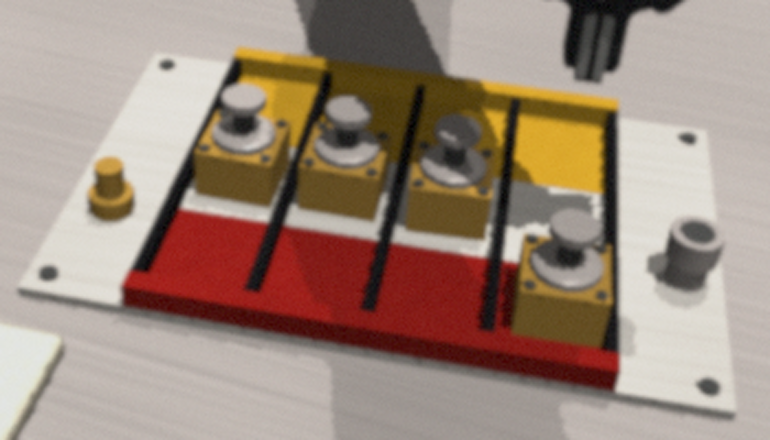

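The soft cartridge is on red, at crop (565,290). Now the red side of lane 3.

Request:
servo_tool([
  [0, -0.015, -0.03, 0, 1],
  [0, -0.033, -0.06, 0, 1],
  [0.01, -0.033, -0.06, 0, 1],
  [0.04, -0.033, -0.06, 0, 1],
  [0.07, -0.033, -0.06, 0, 1],
  [0.09, -0.033, -0.06, 0, 1],
  [0.102, -0.033, -0.06, 0, 1],
  [0.102, -0.033, -0.06, 0, 1],
])

```text
clock: 12.55
tcp_pos: [0.6123, 0.1141, 0.1917]
orientation: [-1.309, 1.137, 1.304]
contact_force: [0.5, -0.2, -0.7]
grip_width: -0.0001
```

Run:
```python
from h import *
o=get_obs();print(o["clock"],tr(o["tcp_pos"]),o["tcp_pos"],o["contact_force"]);print(shift([*wd([-.037,.03]),.187]))
```

```text
12.55 [[0.05241365 0.03038142]] [0.61227573 0.11410158 0.19168259] [ 0.52136267 -0.20506001 -0.71547721]
[0.0041 0.0894 0.0006]
```

Request:
servo_tool([
  [0.003, 0.01, 0, 0, 1],
  [0.003, 0.02, 0, 0, 1],
  [0.003, 0.03, 0, 0, 1],
  [0.003, 0.04, 0, 0, 1],
  [0.003, 0.05, 0, 0, 1],
  [0.003, 0.05, 0, 0, 1],
])

```text
clock: 13.15
tcp_pos: [0.5612, 0.1073, 0.1887]
orientation: [-1.308, 1.137, 1.305]
contact_force: [-0.3, -0.0, -0.5]
grip_width: -0.0001
```

Request:
servo_tool([
  [0, 0.01, 0, 0, 1],
  [0, 0.02, 0, 0, 1],
  [0, 0.03, 0, 0, 1],
  [0, 0.036, 0, 0, 1],
  [0, 0.039, 0, 0, 1],
  [0, 0.039, 0, 0, 1],
])

```text
clock: 13.75
tcp_pos: [0.5222, 0.102, 0.1885]
orientation: [-1.308, 1.138, 1.306]
contact_force: [1.3, 0.6, 0.8]
grip_width: -0.0
```

Request:
servo_tool([
  [0, -0.015, 0, 0, 1],
  [-0.03, -0.02, 0, 0, 1],
  [-0.07, -0.02, 0, 0, 1],
  [-0.11, -0.02, 0, 0, 1],
  [-0.15, -0.02, 0.04, 0, 1],
  [-0.15, -0.02, 0.08, 0, 1],
  [-0.15, -0.02, 0.12, 0, 1],
  [-0.15, -0.02, 0.16, 0, 1],
])

```text
clock: 14.55
tcp_pos: [0.5189, 0.2641, 0.3387]
orientation: [-1.308, 1.14, 1.307]
contact_force: [1.3, 0.1, -0.1]
grip_width: 0.0002
```

Request:
servo_tool([
  [0, 0.02, 0.04, 0, 1],
  [0, 0.04, 0.08, 0, 1],
  [0, 0.06, 0.12, 0, 1],
  [0, 0.08, 0.16, 0, 1],
  [0, 0.08, 0.16, 0, 1],
])

```text
clock: 15.05
tcp_pos: [0.4123, 0.4177, 0.3378]
orientation: [-1.312, 1.137, 1.319]
contact_force: [0.1, 0.3, 0.1]
grip_width: 0.0001
```

Run:
```python
from h import *
o=get_obs();print(o["clock"],o["qvel"].round(3))
for n in("top","scene"):
    im=grab_frame(n)[:,:,::-1]
    a=im[130:380,130:460] if n=="top" else im[170:370,190:540]
    cv2.imwrite(f"pics/{n}f.png",cv2.resize(a,None,fx=2.2,fy=2.2,interpolation=2))
```

```text
15.05 [ 0.063 -0.008  0.082  0.022  0.028  0.007  0.064]
```

View pics/topf.png

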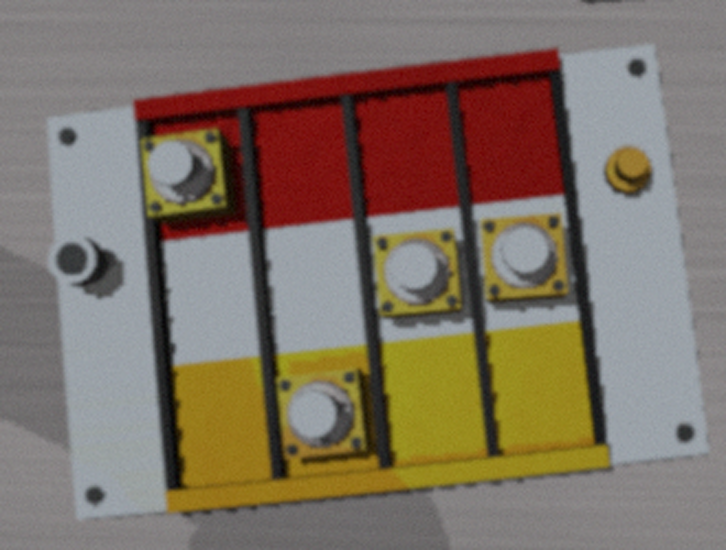

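View pics/scenef.png

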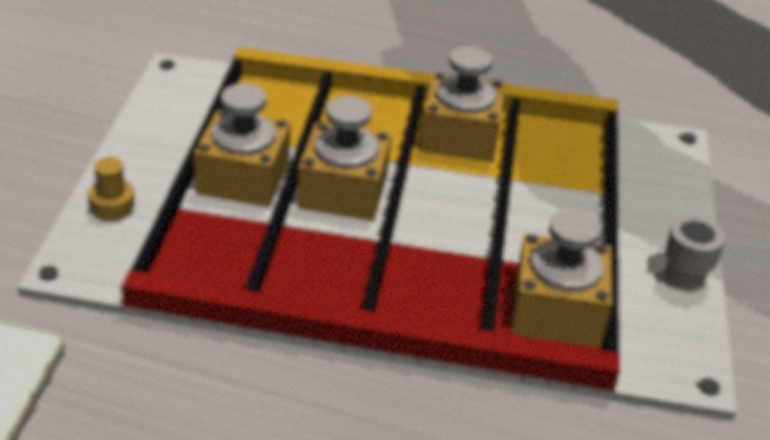

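Lane 4's cartridge is on red at top-crop (180,172), lane 3's is on yellow at (325,414), and the two good ones are at home at (420,272) and (527,255). I'll check the numbers, then hand in.

Run:
```python
from h import *
uv=np.array([(175,166),(313,412),(417,270),(525,250)])/2.2+130
t=tr(ray("top",uv,.064)); print(t.round(4).tolist())
ok=.06<t[0,0]<.086 and -.086<t[1,0]<-.06 and abs(t[2:,0]).max()<.01
print(ok)
if ok: hand_in()
```

```text
[[0.0662, 0.0913], [-0.0711, 0.03], [-0.0038, -0.0314], [0.0003, -0.0883]]
True
the job is handed in; nothing more can be done
```

The softest cartridge (lane 4) now stands on the red end and the stiffest (lane 3) on the yellow end. The two good ones (lanes 1 and 2) are still at home, and I handed the job in with about 15 s on the clock.

| Lane | Press reading | Verdict | Final position along the lane |
|---|---|---|---|
| 4 | about 7 N at roughly 8 mm | soft | +66 mm (red) |
| 3 | about 12 N at 2–3 mm | stiff | −71 mm (yellow) |
| 2 | about 7.6 N at roughly 3.5 mm | good | −4 mm (home) |
| 1 | about 7 N at roughly 3 mm | good | 0 mm (home) |

- **Last checks:** The final positions come from the top camera and lie within the judged limits. Both views show all four upright, and the socket and fitting show no visible shift. The arm was well clear of the tray.
- **Press force:** The presses reached 7 to 12 N rather than exactly 10 N each, so I compared the plungers by stiffness. The force readings were noisy by about 1 N. The lane-3 press also showed 4–5 N of sideways force, but the differences between springs were much larger.
- **Not checked:** I did not view the tape, wrench, jug or tamper again at the end. The arm passed well above the bench outside the tray.

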